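# Load the last mould and start the vibrating table over its splash guard

## Robot

A 6-joint arm with a two-finger parallel gripper is mounted at the origin on the work surface. World frame = base frame: x ahead of the robot, y to its left, z up, the work surface at z = 0. Lengths are in mm, angles in rad, forces in N, time in s.
With the tool pointing down it reaches from about 275 to 1000 mm from the base axis. Payload 8.4 kg.
Tool frame: the origin (TCP) lies midway between the tips of the shut fingers; the grasp point (between the pads) lies 19 mm behind it; z points along the fingers, y is the direction in which the jaws open and shut (so a half turn about z gives the same grasp; the last joint's range is limited). The gripper opens to 85 mm and grips with 20 to 120 N. Pads are 22 mm wide; open, the fingers measure 114 mm over their backs; the gripper's body (76 mm by 85 mm) begins 54 mm behind the grasp point. The pads swing forward as they close: fully open they stand 13 mm farther back than shut.
Start: joints at [1.101, 0.353, 1.633, -0, 1.155, -0.002], TCP at [281.826, 557.855, 231.281] pointing down, gripper open.
Joint ranges: [-2.63, 2.63], [-0.92, 2.1], [0.06, 2.66], [-1.3, 4.44], [0, 2.69], [-3.02, 3.02]. Speed limits (rad/s): [2.22, 2.22, 2.79, 3.14, 3.14, 3.14].

## Interface

Orientations are given as [roll, pitch, yaw] about the fixed x, y, z axes, in that order (R = Rz(yaw) Ry(pitch) Rx(roll)).
In Python, from rig import r gives the robot as it stands. The module is installed in compiled form; this text tells all that it offers.
- The arm moves only by the tool drive_tool, never from a script. Its argument "moves" is a list of rows, each a list of 3 entries, a list of its own where there are three numbers: the closure, from 0 (fully open) to 1 (shut), then the shift along the tool's x, y, z in cm, then the turn about the tool's z in degrees. In form: [[claw, [dx, dy, dz], roll], ...]. A call has 1 to 12 rows; each row is the pose to reach, as a shift and turn from the pose measured when the call began, along the tool's axes at that moment; what a row does not reach only later rows make up. A row lasts 1/8 s, in which the tool goes at most 62.5 mm and 10.7 degrees, less where a joint would pass 70% of its speed; a pose out of reach is approached as far as the arm can. A call with a gripper value outside its range is refused whole. The fingers move at their own pace and stop on an object; "grip_force" is the grip in N (left out, the last holds). Time passes only in rows, so rows that repeat a pose let the fingers close. It gives the time, the measured TCP pose, the force and the opening at its end, in the units of the state.
- r.sense(): the state, without advancing time (a new reading comes with each control period).
- r.grab_frame(name): name is "side" or "top" or "wrist"; returns a dict with "color" (400x640x3 uint8, red, green, blue), "fx", "fy", "cx", "cy" (pixels), "D" ([k1, k2, p1, p2, k3] as OpenCV has them; the pictures are not rectified), "pose" (4x4, takes a point from camera to world coordinates); the wrist camera has in their place "hand_eye" (4x4, takes a point from camera to tool coordinates, whose origin is the TCP and whose axes are the flange's). Camera axes: x right, y up, looking along -z (the intrinsics and any distortion apply to the point x, -y, -z); pixel columns grow to the right and rows downward; lengths in mm; the calibration is good to about 2 mm. A picture is of the moment at which its call begins: read the wrist's pose just before it. There is no depth.
- r.sign_off(): hands the job in, once; it reports no verdict.
Trained networks look in the newest picture that a camera, given by its name, has taken for a name from the list of things; names that differ only in an ending like _2 or _b are one class to them, and where a whole thing is asked for, a point or a joint stands for the part that bears it (a point fixed in the world has none). Each returns a list of dicts, best first, with "score" (0 to 1); they miss things now and then, are a little off and sometimes report something else, mostly with a low value. They report only what shows in the picture. A call takes as long as a camera call. They do not tell look-alikes from the thing itself.
- r.outline_of(thing, camera): "mask" (400x640 bool, what is visible of it) and "at" ([column, row] in pixels, amid what is visible of it).
- r.spot_point(thing, camera): "at" ([column, row] in pixels: a listed point, or the origin of a listed thing).
The state is a dict: "clock": time; "qpos": joint angles; "qvel": joint speeds; "joint_efforts": joint torques, N m; "eef_pos": TCP position; "tcp_rot": TCP orientation; "contact_force": force on the tool from outside, world axes, zero at the start; "wrist_torque": the same for the moment, N m; "opening": opening from 0.0 (shut) to 1.0 (fully open).
Only numpy, scipy, OpenCV 4.12 (cv2) and the standard library are available. Lean on these libraries where they do the work, as an engineer would, in place of code of your own. Each camera call takes 0.05 s, during which the arm holds its last target.

## Task

Set the last closed mould gently and squarely on top of the two stacked on the vibrating table, in line with them. Then, because sticky gloves must stay off the switch, take the hooked rod from its rest, reach over the splash guard and pull the switch paddle over towards you until it is on. Lay the rod back in the forks of its rest with the hook hanging down, and leave the stacked moulds and everything else standing where they are.

Things in the scene. Friction and masses are not known exactly. Their poses are not given: they have to be found in the camera images.
- vibrator: bench vibrating table for casting work, fixed, about 300 x 300 mm over all; origin at bench level under the middle of its plate, x from the robot side to the rear, z up. Plate 190 x 300 mm (x -95 to +95, y -150 to +150 mm) with a rubber mat, top 75 mm above the bench. Along its rear edge stands a splash guard and behind that a switch box
- guard_top (a point): middle of the top edge of the splash guard, a clear upright sheet in an aluminium frame, 300 mm wide along y, top 192 mm above the bench, x 99.5 to 108.5 mm in the vibrating table's frame
- switch (a joint): toggle switch on the switch box, rad: 0 = off, paddle leaning 0.5 rad to the rear (away from guard and robot); 1.0 = on, leaning 0.5 rad towards the guard. Pivot along y of the vibrating table, at x 157, y -70, z 106 mm in its frame. It snaps: pulled past upright (0.5) with about 2.5 N at its tip, it jumps on by itself and stays
- switch_box (a point): middle of the top of the grey switch box behind the guard, 100 mm above the bench; box 88 mm deep in x, 110 mm wide in y, 5 mm behind the guard; the collar of the lever rises 8 mm above its top
- paddle_tip (a point): middle of the upper edge of the switch's black paddle (40 mm wide across y, 9 mm thick, 34 mm tall, on a 10 mm steel neck), 62 mm from the pivot; 160 mm above the bench when off or on, 168 mm when upright
- mould_low: closed aluminium casting mould, box 120 x 60 x 38 mm (latches stick out to 4.5 mm more at the two short ends), lying on the vibrating plate as the foot of the column; origin under its centre, x along the 120 mm
- mould_mid: an identical closed mould lying squarely on the first one; origin under its centre, x along the 120 mm
- column_top (a point): centre of the top face of the column (of mould_mid), 151 mm above the bench
- mould: the last closed mould, the same 120 x 60 x 38 mm box, about 0.3 to 0.5 kg, flat on the bench to the left of the vibrating table; origin under its centre, x along the 120 mm; its plain 120 mm long sides, 60 mm apart, are the ones to grip
- half: bystander: an empty, open lower mould half, 120 x 60 x 18.5 mm with a cavity in its top, lying beside the closed mould; which of the two is nearer the robot varies
- rod: hooked steel rod, 8 mm thick, 246 mm long, 0.13 to 0.25 kg; origin at the centre of its square-edged wooden handle (92 mm along x, 24 wide in y, 26 tall in z). The shank runs along +x to x = 150 mm and there bends square down to z = -90 mm (the hook); a tail runs back to x = -92 mm. Centre of mass on the shank side of the handle. It lies in its rest, hook hanging down
- hook_tip (a point): lower end of the rod's hook (x 150, z -90 mm of the rod)
- rest: fixed steel stand right of the vibrating table, carrying the rod in two upright wire V forks, 66 mm behind and 100 mm ahead of its origin along x; forks open above, 34 mm wide at the mouth, tips 130 mm above the bench; base plate 130 x 80 x 8 mm. Origin at bench level under the handle's place, x along the rod towards the hook
- rest_seat (a point): where the centre of the rod's handle lies when the rod is in its rest, 106 mm above the bench; the forks are open above it
- resin: bystander: white resin bottle, 58 mm wide, 165 mm tall, standing behind the splash guard, beside the switch box; origin under it
- hardener: bystander: smaller white bottle, 48 mm wide, 115 mm tall, on the far left of the bench; origin under it
- scale: flat kitchen-type scale, 150 x 140 x 20 mm, fixed on the far right of the bench; origin under it
- jar: bystander: glass mixing jar, 68 mm wide, 95 mm tall, standing on the scale; origin under it
Not all that is in view belongs to the job. Leave any blue, pink or turquoise look-alike of the mould alone.

How it is judged (in metres and radians):
On the way, in this order (a step that is already met when the one before it is completed fails the run):
1. the last mould lies squarely on the column and is let go (horizontal distance between mould and column_top below 0.01 m and z of mould in the frame of column_top between -0.004 and 0.004 m and angle between the x axis of mould and the x axis of mould_mid, either way round below 0.1 rad and angle between mould's own z axis and vertical below 0.05 rad and contact force between the fingers and mould below 0.1 N), for 0.2 s.
2. the switch behind the guard is on (value of joint switch above 0.85 rad), for 0.2 s.
At the end, for the whole second after the job is handed in: The last mould lies at rest on the column, its centre within 10 mm of the one below and turned by less than 0.1 rad from it, flat; the switch is on (joint above 0.85 rad); the rod lies at rest in its rest, handle centre within 20 mm of the seat and hook hanging down within 0.2 rad; nothing is held (all of step 1 and value of joint switch above 0.85 rad and distance between rod and rest_seat below 0.02 m and angle between rod's own z axis and vertical below 0.2 rad and linear speed of mould below 0.02 m/s and linear speed of rod below 0.03 m/s and contact force between the fingers and rod below 0.1 N); the robot touches nothing.
It fails at once if the switch is touched by the gripper, the arm or a mould instead of the rod (contact force between any of the arm, the fingers, mould and switch above 0.5 N).
It fails at once if the mould is dropped or slammed onto the column (faster than 0.45 m/s within 20 mm of its seat) (horizontal distance between mould and column_top below 0.05 m and z of mould in the frame of column_top between -0.005 and 0.02 m and linear speed of mould above 0.45 m/s).
It fails at once if the two moulds already on the table are shifted by more than 15 mm (distance of any of mould_low, mould_mid from where it was at the start of the episode above 0.015 m).
It fails at once if a bystander is shifted by more than 30 mm or knocked over (distance of any of half, resin, hardener, jar from where it was at the start of the episode above 0.03 m or angle between any of resin, hardener, jar's own z axis and vertical above 0.4 rad).
It also fails if it takes over 61 s, if anything falls off the work surface, if the arm or the gripper's body presses on something with over 40 N, if the wrist force passes 120 N, or if a joint passes its speed limit or range.

## Working session

There is one attempt and no reset: what is moved stays moved. The work goes in short steps, Python scripts to look and compute and a tool call to move; the robot and the scene stay as the last step left them, time stands still between calls to the robot, and variables do not carry over. Pictures are saved under pics/ and viewed, and the job is handed in when it is done.

Besides the shell and the picture viewer there is one more tool, called as a command line: name --argument value ..., lists and objects as JSON in quotes. drive_tool: Moves the arm, as the interface text tells. Its arguments: {"type":"object","properties":{"moves":{"type":"array"},"grip_force":{"type":"number"}},"required":["moves"]}

```bash
mkdir -p pics; python3 - <<'E'
from rig import r
import cv2
print(r.sense())
for c in("side","top","wrist"):
    f=r.grab_frame(c); cv2.imwrite(f"pics/{c}0.png",f["color"][:,:,::-1])
    print(c,{k:v for k,v in f.items() if k!="color"})
E
```

```text
{'clock': 0.0, 'qpos': array([ 1.10061219e+00,  3.53633091e-01,  1.63412525e+00,  2.37069633e-05,
        1.15517769e+00, -2.41745385e-03]), 'qvel': array([-0.00157109, -0.00187208,  0.00072652, -0.00103023, -0.00023785,
        0.00159275]), 'joint_efforts': array([ 3.33777883e-03, -6.05191755e+01, -3.42075956e+01,  1.80294887e-04,
        8.51626071e-03,  1.94282649e-05]), 'eef_pos': array([281.60241938, 557.44726169, 230.57487347]), 'tcp_rot': array([-3.14024933e+00, -2.49233228e-05,  2.67381637e+00]), 'contact_force': array([ 0.1703918 , -0.17220434,  0.03701824]), 'wrist_torque': array([ 0.01971212, -0.02354886,  0.06781538]), 'opening': 0.9983385125119413}
side {'fx': 396.14264303372596, 'fy': 396.14264303372596, 'cx': 313.3503368798373, 'cy': 197.45887607098928, 'D': array([-0.04162004,  0.        ,  0.        ,  0.        ,  0.        ]), 'pose': array([[ 8.17022488e-01,  4.30790231e-01, -3.83267572e-01,
         1.42409147e+02],
       [-5.76579181e-01,  6.03993178e-01, -5.50226034e-01,
        -5.92083952e+02],
       [-5.54100133e-03,  6.70531146e-01,  7.41860687e-01,
    
[... 478 characters left out ...]
5674937e-03,  1.33839285e-01,  9.90966967e-01,
         1.11043423e+03],
       [ 0.00000000e+00,  0.00000000e+00,  0.00000000e+00,
         1.00000000e+00]])}
wrist {'fx': 299.0202587710363, 'fy': 299.0202587710363, 'cx': 317.0317754166221, 'cy': 196.10310589034648, 'D': array([-0.03869113,  0.        ,  0.        ,  0.        ,  0.        ]), 'hand_eye': array([[ 1.49708109e-03,  9.45227220e-01,  3.26409653e-01,
         8.40209231e+01],
       [ 9.99998876e-01, -1.38791115e-03, -5.67348440e-04,
        -7.62823167e-01],
       [-8.32455906e-05,  3.26410136e-01, -9.45228235e-01,
        -1.42297511e+02],
       [ 0.00000000e+00,  0.00000000e+00,  0.00000000e+00,
         1.00000000e+00]])}
```

View pics/top0.png

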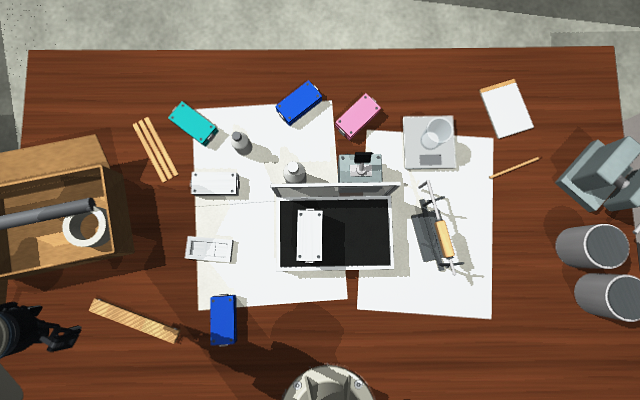

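View pics/side0.png

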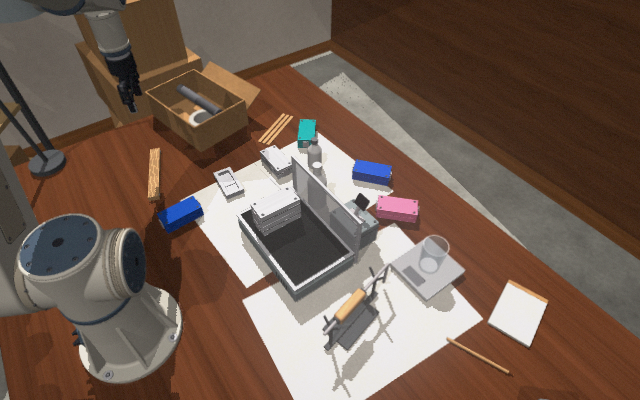

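View pics/wrist0.png

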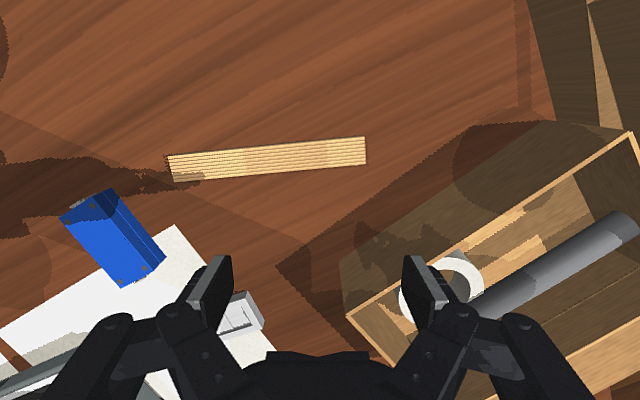

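The top view shows the plain closed mould at (215,183). The open half is at (210,249), the column at (310,235) and the rod handle at (443,238). The blue, pink and turquoise blocks are decoys. Next I'll write pose-fit helpers.

```bash
cat > h.py <<'E'
import numpy as np, cv2
from scipy.spatial.transform import Rotation as R
F=np.diag([1.,-1,-1,1])
def camw(f,tool=None):
    P=f["pose"] if "pose" in f else tool@f["hand_eye"]
    K=np.array([[f["fx"],0,f["cx"]],[0,f["fy"],f["cy"]],[0,0,1]])
    return P@F,K,f["D"]
def proj(c,X):
    P,K,D=c; T=np.linalg.inv(P)
    return cv2.projectPoints(np.asarray(X,float).reshape(-1,3),cv2.Rodrigues(T[:3,:3])[0],T[:3,3],K,D)[0][:,0]
def ray(c,p):
    P,K,D=c; q=cv2.undistortPoints(np.array(p,float).reshape(1,1,2),K,D)[0,0]
    d=P[:3,:3]@[q[0],q[1],1]; return P[:3,3],d/np.linalg.norm(d)
def onz(c,p,z):
    o,d=ray(c,p); return o+d*(z-o[2])/d[2]
def tri(rs):
    A=sum(np.eye(3)-np.outer(d,d) for o,d in rs); b=sum((np.eye(3)-np.outer(d,d))@o for o,d in rs)
    x=np.linalg.solve(A,b); return x,[np.linalg.norm(np.cross(x-o,d)) for o,d in rs]
def tool(s):
    T=np.eye(4); T[:3,:3]=R.from_euler("xyz",s["tcp_rot"]).as_matrix(); T[:3,3]=s["eef_pos"]; return T
E
python3 - <<'E'
from rig import r
from h import *
C={}
im={}
for c in("top","side"):
    f=r.grab_frame(c); C[c]=camw(f); im[c]=f["color"][:,:,::-1].copy()
Z=dict(mould=0,half=0,column_top=151,mould_mid=113,mould_low=75,vibrator=0,guard_top=192,switch_box=100,paddle_tip=160,rod=106,hook_tip=16,rest=0,rest_seat=106,resin=0,hardener=0,jar=20)
for t,z in Z.items():
    L={}
    for c in C:
        for d in r.spot_point(t,c)[:3]:
            p=d["at"]; L.setdefault(c,p)
            print(t,c,round(d["score"],2),np.round(p,1),np.round(onz(C[c],p,z)))
            cv2.circle(im[c],tuple(int(v) for v in p),2,(0,0,255),-1)
    if len(L)==2:
        x,e=tri([ray(C[c],L[c]) for c in L]); print("   tri",np.round(x,1),np.round(e,1))
f=im["top"][130:310,160:480]; cv2.imwrite("pics/topc.png",cv2.resize(f,(800,450),interpolation=cv2.INTER_CUBIC))
f=im["side"][120:370,200:480]; cv2.imwrite("pics/sidec.png",cv2.resize(f,(660,590),interpolation=cv2.INTER_CUBIC))
E
```

```text
mould top 0.82 [299.3 106.4] [832.  70.   0.]
mould top 0.75 [225.5 319.7] [240. 269.   0.]
mould top 0.69 [214.2 183.6] [609. 308.   0.]
mould side 0.87 [372.3 175.2] [848.  72.  -0.]
mould side 0.78 [312.3 137.4] [798. 353.  -0.]
mould side 0.7 [277.4 163. ] [619. 310.   0.]
   tri [834.   67.1   9.6] [6.4 6.4]
half top 0.65 [210. 248.] [430. 315.   0.]
half side 0.72 [363.7 197.2] [760.  12.   0.]
half side 0.69 [227.2 184.5] [429. 318.   0.]
   tri [528.9  66.9 232.1] [210.3 210.3]
column_top top 0.81 [305.6 234.2] [456.  50. 151.]
column_top side 0.69 [277.2 201.9] [463.  36. 151.]
   tri [462.1  48.1 138.4] [5.9 5.9]
mould_mid top 0.65 [309.8 237. ] [451.  41. 113.]
mould_mid top 0.22 [243.6 146.7] [682. 207. 113.]
mould_mid side 0.77 [277.2 212.3] [458.  34. 113.]
mould_mid side 0.67 [364.2 198. ] [685. -63. 113.]
   tri [455.6  39.2 108.3] [4.5 4.5]
mould_low side 0.74 [350.6 304.2] [ 464. -281.   75.]
mould_low side 0.71 [277.5 217.4] [463.  46.  75.]
vibrator top 0.93 [328.  234.5] [464.  -7.   0.]
vibrator top 0.51 [444.2 237.1] [ 453. -327.    0.]
vibrator top 0.44 [335. 
[... 907 characters left out ...]
]
rest top 0.8 [433.4 238. ] [ 451. -297.    0.]
rest side 0.64 [344.4 321.2] [ 451. -281.    0.]
   tri [ 447.  -289.2   21.2] [3.5 3.5]
rest_seat top 0.82 [444.4 239.6] [ 442. -293.  106.]
rest_seat top 0.25 [446.3 237.5] [ 447. -298.  106.]
rest_seat side 0.89 [349.2 304.3] [ 450. -290.  106.]
   tri [ 444.2 -292.2  114.5] [3. 3.]
resin top 0.93 [294.8 177.9] [623.  84.   0.]
hardener top 0.74 [242.1 146.7] [714. 232.   0.]
hardener side 0.85 [315.4 165.3] [720. 223.   0.]
hardener side 0.48 [365.7 195.9] [769.  13.   0.]
   tri [720.8 232.1  -8.7] [4.6 4.6]
jar top 0.77 [430.5 139.3] [ 725. -296.   20.]
jar side 0.67 [424. 265.] [ 720. -287.   20.]
   tri [ 718.2 -291.1   29.7] [4.2 4.2]
```

View pics/topc.png

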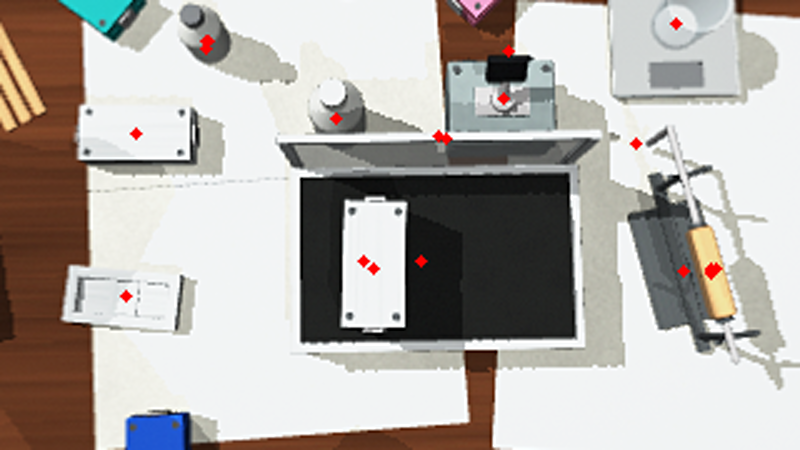

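View pics/sidec.png

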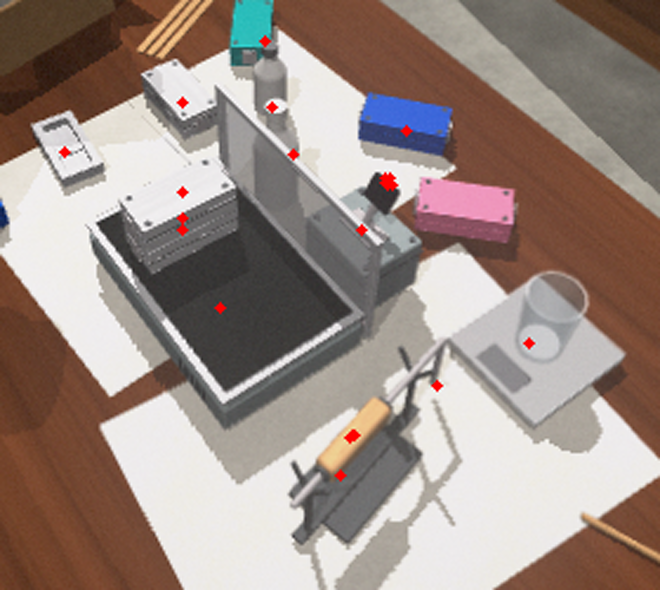

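```bash
cat >> h.py <<'E'
from scipy.optimize import minimize
def boxpts(x,y,yaw,z0,h,L=120,W=60):
    c,s=np.cos(yaw),np.sin(yaw); P=[]
    for z in (z0,z0+h):
        for a,b in ((1,1),(1,-1),(-1,-1),(-1,1)):
            u,v=a*L/2,b*W/2; P.append([x+c*u-s*v,y+s*u+c*v,z])
        for a in(1,-1):
          for b in(1,-1):
            if z==z0+h or 1: pass
    return np.array(P)
def hullmask(c,P,S=4):
    p=proj(c,P); h=cv2.convexHull(p.astype(np.float32))[:,0]
    m=np.zeros((400*S,640*S),np.uint8); cv2.fillConvexPoly(m,np.round((h+0.5)*S*16-8).astype(np.int32),1,shift=4)
    return cv2.resize(m.astype(np.float32),(640,400),interpolation=cv2.INTER_AREA)
def fitbox(cams,masks,x0,z0,h):
    def cost(q): return sum(np.abs(hullmask(c,boxpts(q[0],q[1],q[2],z0,h))-m).sum()/m.sum() for c,m in zip(cams,masks))
    b=None
    for dy in(0,.1,-.1):
        s=minimize(cost,[x0[0],x0[1],x0[2]+dy],method="Nelder-Mead",options=dict(initial_simplex=np.array([[0,0,0],[8,0,0],[0,8,0],[0,0,.1]])+[x0[0],x0[1],x0[2]+dy],xatol=.05,fatol=1e-5))
        if b is None or s.fun<b.fun:b=s
    return b.x,b.fun
E
python3 - <<'E'
from rig import r
from h import *
C={};M={};G={}
for c in("top","side"):
    f=r.grab_frame(c); C[c]=camw(f); G[c]=f["color"]
def pick(t,c,xyz):
    p=proj(C[c],[xyz])[0]; L=r.outline_of(t,c)
    L=[d for d in L if np.hypot(*(np.array(d["at"])-p))<18]
    for d in L: print(t,c,round(d["score"],2),d["at"],d["mask"].sum())
    return L[0]["mask"].astype(np.float32) if L else None
for t,x0,z0,h in(("mould",[607,308,1.57],0,38),("mould_mid",[456,42,0.03],113,38),("mould_low",[456,42,0.03],75,38)):
    ms={c:pick(t,c,[x0[0],x0[1],z0+19]) for c in C}
    ok=[c for c in ms if ms[c] is not None]
    for sel in [ok]+[[c] for c in ok]:
        print(t,sel,fitbox([C[c] for c in sel],[ms[c] for c in sel],x0,z0,h))
E
```

```text
mould top 0.58 [213.0, 183.9] 1080
mould side 0.95 [277.0, 161.0] 669
mould ['top', 'side'] (array([606.97759333, 301.0227517 ,   1.55520871]), np.float64(0.1924830824136734))
mould ['top'] (array([605.4380967 , 300.94581309,   1.56275541]), np.float64(0.06921296566724777))
mould ['side'] (array([609.3549919 , 301.14725502,   1.5218021 ]), np.float64(0.0608183853328228))
mould_mid top 0.65 [310.8, 236.4] 1320
mould_mid side 0.78 [275.5, 206.7] 1187
mould_mid ['top', 'side'] (array([ 4.56719670e+02,  4.21292767e+01, -3.68175307e-02]), np.float64(0.16781842708587646))
mould_mid ['top'] (array([ 4.52861796e+02,  4.25531065e+01, -4.14618664e-02]), np.float64(0.06903409212827682))
mould_mid ['side'] (array([ 4.58821169e+02,  4.22891779e+01, -2.90223919e-02]), np.float64(0.05365417152643204))
mould_low side 0.77 [276.0, 227.0] 449
mould_low ['side'] (array([4.56871318e+02, 3.58862207e+01, 8.42712618e-02]), np.float64(1.5952116250991821))
mould_low ['side'] (array([4.56871318e+02, 3.58862207e+01, 8.42712618e-02]), np.float64(1.5952116250991821))
```

```bash
cat >> h.py <<'E'
def go(s,x,y,z,yaw):
    T=tool(s); d=T[:3,:3].T@(np.array([x,y,z])-T[:3,3])
    yw=np.arctan2(T[1,0],T[0,0]); a=-(yaw-yw); a=(a+np.pi)%(2*np.pi)-np.pi
    print("shift cm",np.round(d/10,2),"turn",round(np.degrees(a),1)," rows>=",np.linalg.norm(d)/62.5,abs(np.degrees(a))/10.7)
E
python3 - <<'E'
from rig import r
from h import *
go(r.sense(),606,301,200,1.555)
E
```

```text
shift cm [-40.52  -8.31   3.13] turn 64.1  rows>= 6.636492857219393 5.990975796734599
```

drive_tool --moves '[[0,[-40.5,-8.3,3.1],64],[0,[-40.5,-8.3,3.1],64],[0,[-40.5,-8.3,3.1],64],[0,[-40.5,-8.3,3.1],64],[0,[-40.5,-8.3,3.1],64],[0,[-40.5,-8.3,3.1],64],[0,[-40.5,-8.3,3.1],64],[0,[-40.5,-8.3,3.1],64],[0,[-40.5,-8.3,3.1],64],[0,[-40.5,-8.3,3.1],64]]' --grip_force 60

```text
clock: 3.5
eef_pos: [605.0, 302.1, 200.4]
tcp_rot: [-3.141, -0.0, 1.558]
contact_force: [-0.1, 0.5, 0.9]
opening: 0.996
```

```bash
cat > look.py <<'E'
from rig import r
from h import *
import sys
s=r.sense(); f=r.grab_frame("wrist"); c=camw(f,tool(s))
cv2.imwrite(f"pics/{sys.argv[1]}.png",f["color"][:,:,::-1])
print(s["clock"],np.round(s["eef_pos"],1),np.round(s["tcp_rot"],4),s["opening"])
E
cat > m.py <<'E'
from look import *
p0=proj(c,[[606,301,38]])[0]; print(p0)
for d in r.outline_of("mould","wrist")[:4]:
    print(d["score"],d["at"],d["mask"].sum())
    if np.hypot(*(np.array(d["at"])-p0))<60:
        m=d["mask"].astype(np.float32); print(fitbox([c],[m],[606,301,1.555],0,38)); break
E
python3 m.py w1
```

```text
3.5 [605.  302.1 200.4] [-3.1414e+00 -1.0000e-04  1.5581e+00] 0.9960598913067007
[317.98742466 177.61073892]
0.89 [481.9, 107.2] 8968
0.79 [478.3, 300.4] 744
0.68 [38.2, 199.9] 4317
0.6 [319.0, 169.9] 6421
(array([607.22481848, 299.71094555,   1.56156948]), np.float64(0.034564319998025894))
```

View pics/w1.png

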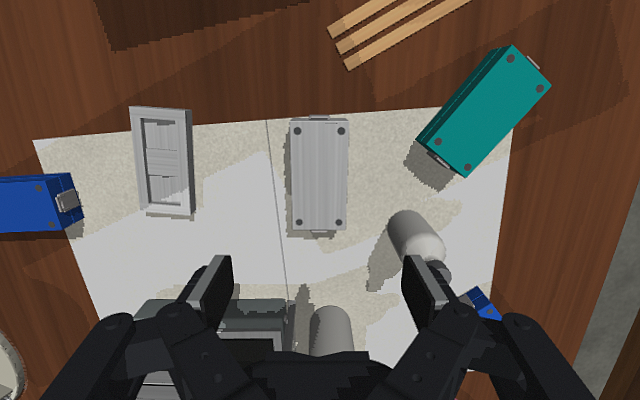

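The target is the grey closed mould with bolts at (319,174); it's the only plain grey closed block outside the column. The turquoise block (485,110), the blue one (35,205) and the open half (160,160) are not it. The wrist fit gives (607.2, 299.7), yaw 1.562, which agrees with the average of the top and side fits.

```bash
python3 - <<'E'
from rig import r
from h import *
f=cv2.imread("pics/w1.png")[100:250,240:400]; cv2.imwrite("pics/w1c.png",cv2.resize(f,(640,600),interpolation=cv2.INTER_CUBIC))
go(r.sense(),607.2,300,60,1.5616)
go(r.sense(),607.2,300,4,1.5616)
E
```

```text
shift cm [-0.21  0.21 14.05] turn -0.2  rows>= 2.2490389117224403 0.017882733730893722
shift cm [-0.21  0.21 19.65] turn -0.2  rows>= 3.144898511690917 0.017882733730893722
```

View pics/w1c.png

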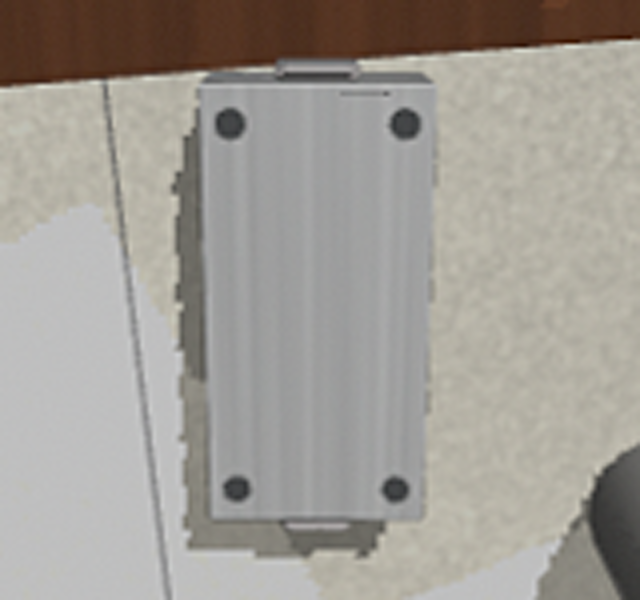

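The crop shows a closed grey mould with latches at both short ends, which matches. Descending.

drive_tool --moves '[[0,[-0.2,0.2,6],0],[0,[-0.2,0.2,12],0],[0,[-0.2,0.2,17],0],[0,[-0.2,0.2,19.5],0],[0,[-0.2,0.2,19.5],0],[0,[-0.2,0.2,19.5],0],[0,[-0.2,0.2,19.5],0],[0.5,[-0.2,0.2,19.5],0],[0.5,[-0.2,0.2,19.5],0],[0.5,[-0.2,0.2,19.5],0],[0.5,[-0.2,0.2,19.5],0],[0.5,[-0.2,0.2,19.5],0]]' --grip_force 50

```text
clock: 5.1
eef_pos: [607.6, 300.4, 6.7]
tcp_rot: [3.14, -0.001, 1.558]
contact_force: [-1.1, -0.3, 6.8]
opening: 0.696
```

```bash
python3 - <<'E'
from rig import r
from h import *
s=r.sense()
print(s["eef_pos"],s["opening"],s["contact_force"])
x,y,z=s["eef_pos"]; yw=s["tcp_rot"][2]
go(s,x,y,230,yw)
E
```

```text
[607.63285359 300.3534325    6.71909772] 0.6955258169703638 [-1.14775886 -0.3079427   6.81269778]
shift cm [ 2.000e-02  3.000e-02 -2.233e+01] turn 0.0  rows>= 3.5724944364456706 0.0
```

drive_tool --moves '[[0.5,[0,0,-3],0],[0.5,[0,0,-8],0],[0.5,[0,0,-14],0],[0.5,[0,0,-20],0],[0.5,[0,0,-25],0],[0.5,[0,0,-29],0],[0.5,[0,0,-29],0],[0.5,[0,0,-29],0]]'

```text
clock: 6.1
eef_pos: [606.3, 299.6, 294.6]
tcp_rot: [-3.14, 0.001, 1.558]
contact_force: [0.3, 0.2, -4.8]
opening: 0.695
```

```bash
python3 - <<'E'
from rig import r
from h import *
s=r.sense()
print(s["eef_pos"],s["opening"],s["contact_force"])
go(s,450,190,296,3.105)
E
```

```text
[606.32365966 299.62073955 294.64570397] 0.6952308724408692 [ 0.27831283  0.24367299 -4.84863177]
shift cm [-11.16 -15.49  -0.11] turn -88.6  rows>= 3.0549370811595677 8.282979252833105
```

drive_tool --moves '[[0.5,[-4,-5,0],-10],[0.5,[-7,-10,0],-20],[0.5,[-11,-15.5,0],-30],[0.5,[-11,-15.5,0],-41],[0.5,[-11,-15.5,0],-52],[0.5,[-11,-15.5,0],-63],[0.5,[-11,-15.5,0],-74],[0.5,[-11,-15.5,0],-84],[0.5,[-11,-15.5,0],-88.5],[0.5,[-11,-15.5,0],-88.5],[0.5,[-11,-15.5,0],-88.5]]'

```text
clock: 7.48
eef_pos: [449.4, 191.3, 293.7]
tcp_rot: [-3.14, -0.003, 3.101]
contact_force: [0.1, 0.6, -4.2]
opening: 0.694
```

```bash
cat > k.py <<'E'
from look import *
p0=proj(c,[[456,42,140]])[0]; print(p0)
for t in("mould_mid","mould"):
  for d in r.outline_of(t,"wrist")[:4]:
    print(t,d["score"],d["at"],d["mask"].sum())
    if np.hypot(*(np.array(d["at"])-p0))<40:
        m=d["mask"].astype(np.float32); print(fitbox([c],[m],[456,42,-.037],113,38), fitbox([c],[m],[456,42,-.037],75,76))
for t in("column_top","guard_top","switch_box","paddle_tip"):
  for d in r.spot_point(t,"wrist")[:2]: print(t,d["score"],d["at"],onz(c,d["at"],dict(column_top=151,guard_top=192,switch_box=100,paddle_tip=160)[t]))
E
python3 k.py w2
```

```text
7.475 [449.4 191.3 293.7] [-3.1402 -0.0032  3.1008] 0.6943443029732965
[176.2374136  191.67183026]
mould_mid 0.66 [175.2, 188.9] 8218
(array([ 4.55934468e+02,  4.11293250e+01, -3.23035577e-02]), np.float64(0.03497657552361488)) (array([ 4.57095354e+02,  4.04200214e+01, -6.32833687e-02]), np.float64(0.16413664817810059))
mould 0.95 [376.3, 17.4] 2524
mould 0.8 [431.5, 359.1] 178
mould 0.79 [316.8, 239.6] 29625
column_top 0.66 [167.0, 194.4] [455.16239554  37.52032397 151.        ]
guard_top 0.65 [119.3, 315.8] [571.25939185 -18.15283108 192.        ]
switch_box 0.65 [10.1, 166.1] [ 427.86876254 -178.49025805  100.        ]
paddle_tip 0.97 [96.4, 354.9] [658.27691658 -93.06283251 160.        ]
```

View pics/w2.png

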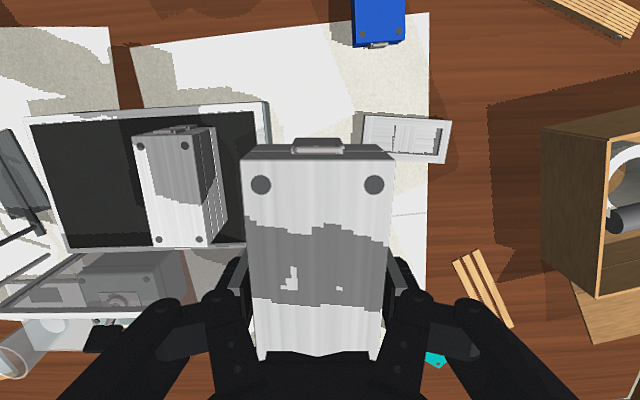

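```bash
python3 - <<'E'
from rig import r
from h import *
s=r.sense(); f=r.grab_frame("wrist"); T=tool(s); c=camw(f,T)
im=f["color"][:,:,::-1].copy()
x,y,z=s["eef_pos"]
def dr(P,col):
    p=np.round(proj(c,P)).astype(int)
    cv2.polylines(im,[p[:4]],1,col,1); cv2.polylines(im,[p[4:]],1,col,1)
dr(boxpts(x,y,s["tcp_rot"][2]-np.pi,z-6.7,38),(0,0,255))
dr(boxpts(456.1,41.5,-.034,113,38),(0,255,0))
cv2.imwrite("pics/w3.png",im)
print(s["eef_pos"])
go(s,456.1,41.5,250,-.034+np.pi)
go(s,456.1,41.5,190,-.034+np.pi)
E
```

```text
[449.94600067 191.59038818 294.93592703]
shift cm [ -1.21 -14.97   4.5 ] turn -0.3  rows>= 2.5086976442822175 0.02736388779177817
shift cm [ -1.21 -14.97  10.5 ] turn -0.3  rows>= 2.931824610844039 0.02736388779177817
```

View pics/w3.png

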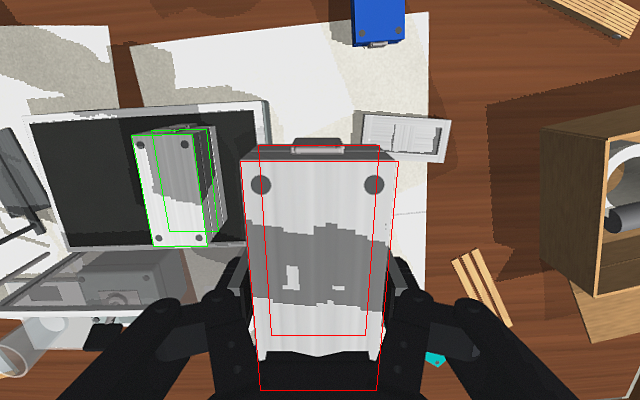

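```bash
python3 - <<'E'
import cv2
a=cv2.imread("pics/w3.png")
cv2.imwrite("pics/w3c.png",cv2.resize(a[120:270,110:410],(800,400),interpolation=cv2.INTER_CUBIC))
E
```

```text
(no output)
```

View pics/w3c.png

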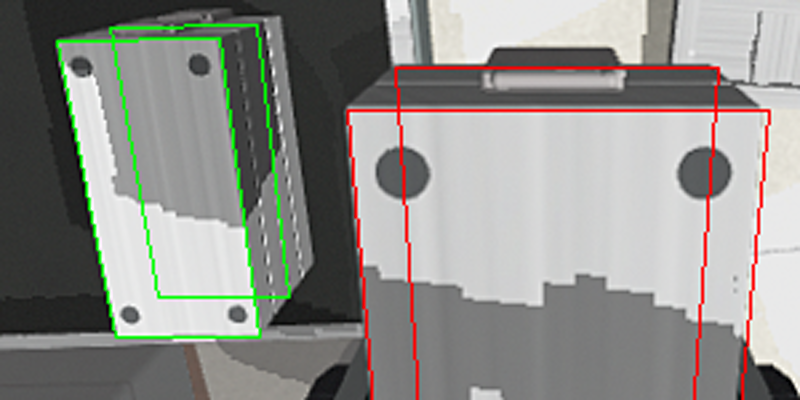

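drive_tool --moves '[[0.5,[-0.6,-6,0],0],[0.5,[-1.2,-12,2],-0.3],[0.5,[-1.2,-15,5],-0.3],[0.5,[-1.2,-15,9],-0.3],[0.5,[-1.2,-15,11],-0.3],[0.5,[-1.2,-15,12],-0.3],[0.5,[-1.2,-15,12],-0.3],[0.5,[-1.2,-15,12],-0.3]]'

```text
clock: 8.88
eef_pos: [456.7, 41.4, 175.9]
tcp_rot: [-3.141, 0.0, 3.108]
contact_force: [0.1, -0.2, -3.8]
opening: 0.692
```

```bash
python3 - <<'E'
from rig import r
from h import *
s=r.sense()
print(s["eef_pos"],s["tcp_rot"],s["opening"],s["contact_force"])
go(s,456.1,41.5,158,-.034+np.pi)
f=r.grab_frame("side"); c=camw(f); cv2.imwrite("pics/s1.png",cv2.resize(f["color"][150:300,200:400,::-1],(800,600),interpolation=cv2.INTER_CUBIC))
E
```

```text
[456.6634247   41.38443083 175.90815548] [-3.14128468e+00  3.36148391e-04  3.10805479e+00] 0.6921174212881807 [ 0.07925714 -0.16110283 -3.84822764]
shift cm [0.06 0.01 1.79] turn 0.0  rows>= 0.28667822747408345 0.0024746328952108664
```

View pics/s1.png

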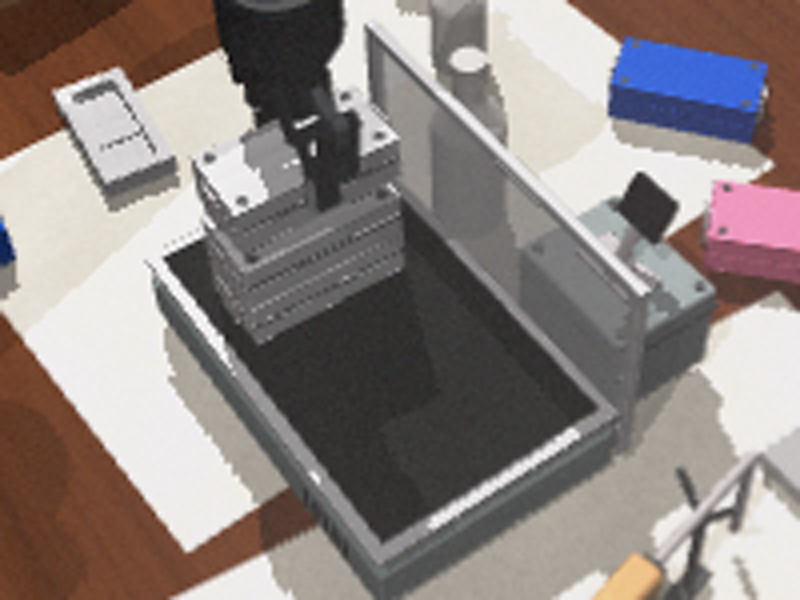

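The mould is hovering square over the column. Lowering gently.

drive_tool --moves '[[0.5,[0,0,0.6],0],[0.5,[0,0,1.2],0],[0.5,[0,0,1.4],0],[0.5,[0,0,1.5],0],[0.5,[0,0,1.6],0],[0.5,[0,0,1.6],0]]'

```text
clock: 9.68
eef_pos: [456.7, 41.3, 160.0]
tcp_rot: [-3.141, 0.001, 3.108]
contact_force: [-1.1, -0.4, -3.9]
opening: 0.694
```

drive_tool --moves '[[0.5,[0,0,0.1],0],[0.5,[0,0,0.2],0],[0.5,[0,0,0.2],0]]'

```text
clock: 10.05
eef_pos: [456.7, 41.4, 157.9]
tcp_rot: [-3.141, 0.0, 3.108]
contact_force: [0.0, -0.7, -4.0]
opening: 0.695
```

drive_tool --moves '[[0.5,[0,0,0.1],0],[0.5,[0,0,0.15],0],[0.5,[0,0,0.15],0]]'

```text
clock: 10.42
eef_pos: [456.7, 41.4, 157.6]
tcp_rot: [-3.141, 0.001, 3.108]
contact_force: [-5.6, -1.2, 13.3]
opening: 0.694
```

Contact is at z 157.6, as predicted. Releasing.

drive_tool --moves '[[0.5,[0,0,0],0],[0.25,[0,0,0],0],[0.1,[0,0,0],0],[0,[0,0,0],0],[0,[0,0,0],0],[0,[0,0,0],0],[0,[0,0,-3],0],[0,[0,0,-7],0],[0,[0,0,-12],0],[0,[0,0,-16],0],[0,[0,0,-16],0]]'

```text
clock: 11.8
eef_pos: [458.3, 41.6, 320.7]
tcp_rot: [3.141, 0.007, 3.108]
contact_force: [-0.1, -0.1, -0.6]
opening: 1.002
```

```bash
python3 - <<'E'
from look import *
for d in r.outline_of("mould","wrist")[:4]:
    print(d["score"],d["at"],d["mask"].sum())
f=r.grab_frame("side"); cv2.imwrite("pics/s2.png",cv2.resize(f["color"][150:350,200:420,::-1],(660,600),interpolation=cv2.INTER_CUBIC))
go(s,s["eef_pos"][0],s["eef_pos"][1],s["eef_pos"][2],s["tcp_rot"][2])
E
mv pics/.png pics/w4.png 2>/dev/null; ls pics
```

```text
s1.png
side0.png
sidec.png
top0.png
topc.png
w1.png
w1c.png
w2.png
w3.png
w3c.png
wrist0.pngTraceback (most recent call last):
  File "<stdin>", line 1, in <module>
  File "look.py", line 5, in <module>
    cv2.imwrite(f"pics/{sys.argv[1]}.png",f["color"][:,:,::-1])
                        ~~~~~~~~^^^
IndexError: list index out of range
```

```bash
cat > chk.py <<'E'
from look import *
p0=proj(c,[[456,42,189]])[0]
for d in r.outline_of("mould","wrist")[:5]:
    if np.hypot(*(np.array(d["at"])-p0))<60:
        print(d["score"],fitbox([c],[d["mask"].astype(np.float32)],[456,42,-.034],151,38)); break
f=r.grab_frame("side"); cv2.imwrite("pics/s2.png",cv2.resize(f["color"][150:350,200:420,::-1],(660,600),interpolation=cv2.INTER_CUBIC))
E
python3 chk.py w4
```

```text
11.85 [457.2  41.5 318.6] [3.1414 0.0034 3.108 ] 1.0001363752979489
0.58 (array([ 4.56084258e+02,  4.12308767e+01, -2.89104900e-02]), np.float64(0.034016288816928864))
```

View pics/s2.png

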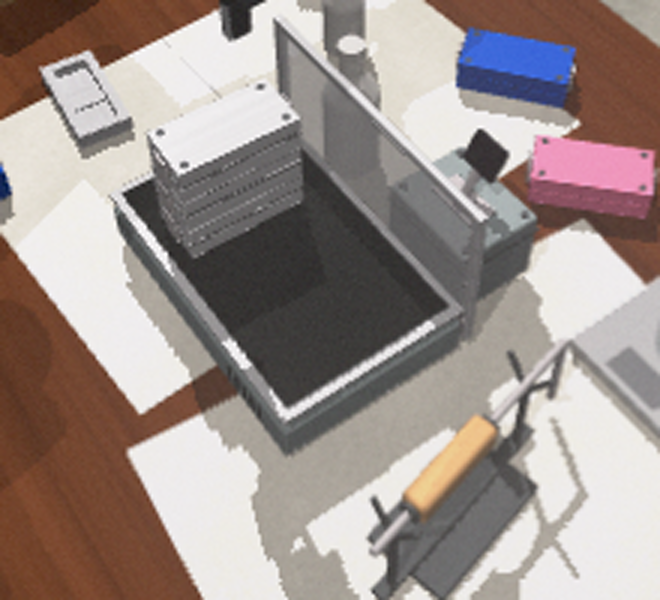

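View pics/w4.png

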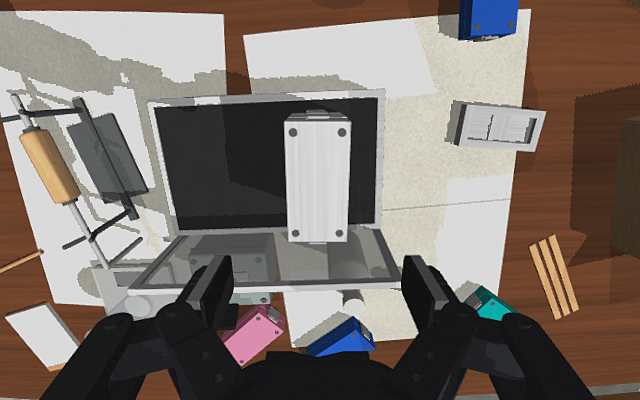

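The mould sits on the column: fit (456.1, 41.2), yaw -0.029, against column (455.9, 41.1), yaw -0.032. Now over to the rod.

```bash
python3 - <<'E'
from rig import r
from h import *
s=r.sense(); print(s["qpos"])
go(s,445,-292,290,3.38)
E
```

```text
[ 8.73497387e-02  6.82152545e-03  1.86656217e+00 -2.22155291e-04
  1.26983980e+00 -1.44976177e+00]
shift cm [ -0.04 -33.35   2.64] turn -15.6  rows>= 5.352982118527747 1.456632526687019
```

drive_tool --moves '[[0,[0,-6,0.5],-3],[0,[0,-12,1],-6],[0,[0,-18,1.5],-9],[0,[0,-24,2],-12],[0,[0,-30,2.6],-15],[0,[0,-33.3,2.6],-15.6],[0,[0,-33.3,2.6],-15.6],[0,[0,-33.3,2.6],-15.6]]'

```text
clock: 13.0
eef_pos: [444.1, -290.7, 289.2]
tcp_rot: [3.14, -0.003, -2.903]
contact_force: [0.9, -0.5, 0.8]
opening: 1.001
```

```bash
cat > rod.py <<'E'
from look import *
for t,z in(("rod",106),("rest_seat",106),("hook_tip",16),("rest",0),("guard_top",192),("switch_box",100),("paddle_tip",160)):
  for d in r.spot_point(t,"wrist")[:2]: print(t,d["score"],np.round(d["at"],1),np.round(onz(c,d["at"],z),1))
E
python3 rod.py w5
```

```text
13.0 [ 444.1 -290.7  289.2] [ 3.1396e+00 -3.0000e-03 -2.9035e+00] 1.0014597915357502
rod 0.87 [314.3 175. ] [ 447.  -293.4  106. ]
rest_seat 0.92 [314.8 173.7] [ 445.4 -293.2  106. ]
rest 0.9 [317.5 152.8] [ 441.  -290.9    0. ]
paddle_tip 0.53 [601.8 258.7] [449.3  27.7 160. ]
```

View pics/w5.png

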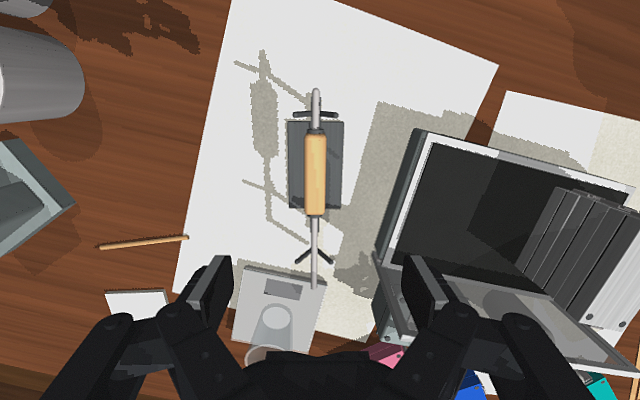

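```bash
python3 - <<'E'
from rig import r
from h import *
im=cv2.imread("pics/w5.png"); cv2.imwrite("pics/w5c.png",cv2.resize(im[80:300,260:380],(436,800))[:, :][:600] if 0 else cv2.resize(im[85:295,235:395],(457,600),interpolation=cv2.INTER_CUBIC))
s=r.sense(); f=r.grab_frame("wrist"); c=camw(f,tool(s))
g=f["color"].astype(int)
w=(g[:,:,0]-g[:,:,2]>60)&(g[:,:,0]>130)
m=np.zeros((400,640),bool); m[125:220,295:335]=w[125:220,295:335]
ys,xs=np.nonzero(m); print(xs.mean(),ys.mean(),xs.min(),xs.max(),ys.min(),ys.max())
P=np.array([[onz(c,(x,y),119)[0],onz(c,(x,y),119)[1]] for x,y in zip(xs,ys)])
(ctr,sz,ang)=cv2.minAreaRect(P.astype(np.float32)); print(ctr,sz,ang)
print(P.mean(0)); U=np.linalg.svd(P-P.mean(0),full_matrices=False)[2]; print(np.arctan2(U[0,1],U[0,0]))
for p in((316,95),(313.8,280)): print(onz(c,p,106))
E
```

```text
315.67962962962963 172.7641975308642 306 326 133 213
(444.3553771972656, -293.0462646484375) (89.58448791503906, 21.431156158447266) 13.12352466583252
[ 442.87478317 -293.63726305]
0.22906890689813192
[ 364.43551115 -312.5017551   106.        ]
[ 583.76892857 -261.80015693  106.        ]
```

View pics/w5c.png

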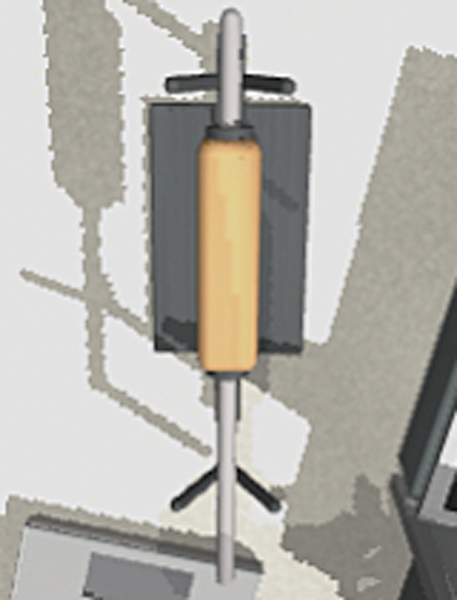

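The rod axis is at yaw 0.228 and the handle centre is at (444.5, -293.2). Descending to grip it.

```bash
python3 - <<'E'
from rig import r
from h import *
s=r.sense(); print(s["eef_pos"],s["tcp_rot"])
go(s,444.6,-293.2,86,.228+np.pi)
E
```

```text
[ 444.76467237 -291.14038322  290.56225872] [-3.14138867e+00 -1.38489821e-03 -2.90239040e+00]
shift cm [ 0.04 -0.19 20.46] turn 0.6  rows>= 3.273163092362967 0.05998522490720831
```

drive_tool --moves '[[0,[0,-0.2,6],0.6],[0,[0,-0.2,12],0.6],[0,[0,-0.2,17],0.6],[0,[0,-0.2,20],0.6],[0,[0,-0.2,20.4],0.6],[0,[0,-0.2,20.4],0.6],[0,[0,-0.2,20.4],0.6]]'

```text
clock: 14.32
eef_pos: [445.9, -293.8, 88.1]
tcp_rot: [-3.139, 0.0, -2.913]
contact_force: [-0.2, -0.5, 0.0]
opening: 1.0
```

drive_tool --moves '[[0.4,[0,0,0],0],[0.6,[0,0,0],0],[0.7,[0,0,0],0],[0.9,[0,0,0],0],[0.9,[0,0,0],0],[0.9,[0,0,0],0]]' --grip_force 100

```text
clock: 15.08
eef_pos: [445.6, -293.1, 88.2]
tcp_rot: [-3.141, -0.0, -2.913]
contact_force: [-1.1, 5.0, 5.8]
opening: 0.267
```

```bash
python3 look.py w6; python3 - <<'E'
from rig import r
from h import *
f=r.grab_frame("side"); cv2.imwrite("pics/s3.png",cv2.resize(f["color"][200:370,290:460,::-1],(600,600),interpolation=cv2.INTER_CUBIC))
s=r.sense();print(s["contact_force"],s["eef_pos"],s["tcp_rot"])
E
```

```text
15.075 [ 445.6 -293.1   88.2] [-3.1409e+00 -1.0000e-04 -2.9132e+00] 0.2671249070029917
[-2.93452549  5.04734861  5.52711737] [ 445.5886963  -293.08858149   88.17389602] [-3.14092459e+00 -1.31080199e-04 -2.91319465e+00]
```

View pics/s3.png

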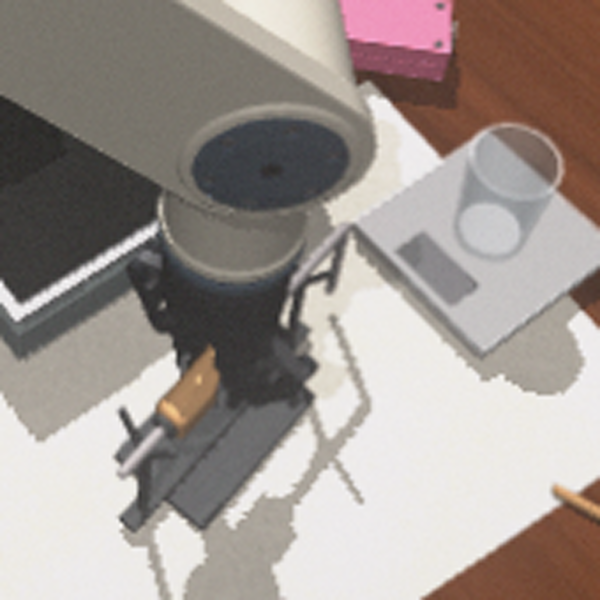

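```bash
python3 - <<'E'
from rig import r
from h import *
f=r.grab_frame("top"); c=camw(f)
o=cv2.imread("pics/top0.png"); cv2.imwrite("pics/t1.png",cv2.resize(o[140:280,265:405],(800,800))[:600])
cv2.imwrite("pics/t2.png",cv2.resize(o[140:210,330:405],(640,597),interpolation=cv2.INTER_CUBIC))
E
```

```text
(no output)
```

View pics/t1.png

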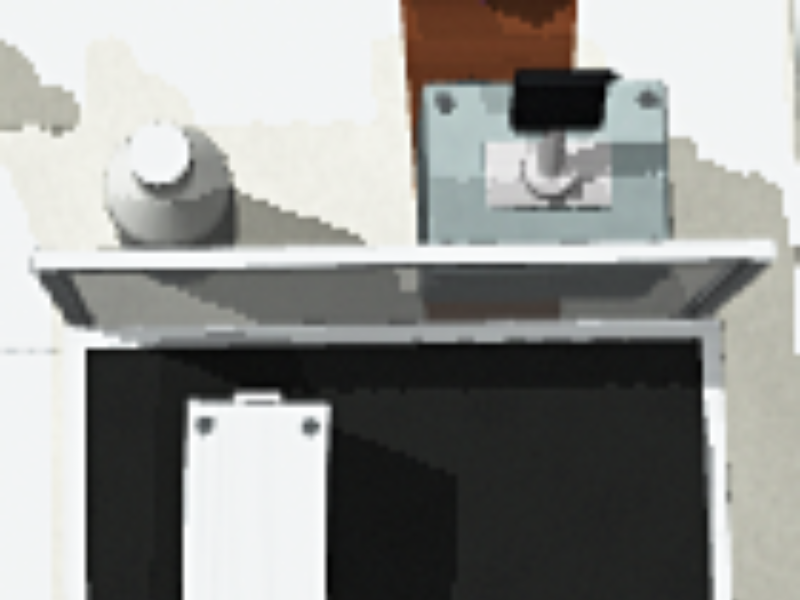

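drive_tool --moves '[[0.9,[0,0,-1.5],0],[0.9,[0,0,-4],0],[0.9,[0,0,-8],0],[0.9,[0,0,-13],0],[0.9,[0,0,-18],0],[0.9,[0,0,-22],0],[0.9,[0,0,-22],0],[0.9,[0,0,-22],0]]'

```text
clock: 16.23
eef_pos: [445.0, -292.7, 307.6]
tcp_rot: [-3.141, -0.001, -2.913]
contact_force: [-0.2, 0.4, -2.8]
opening: 0.264
```

```bash
python3 - <<'E'
from rig import r
from h import *
f=r.grab_frame("top"); c=camw(f); fs=r.grab_frame("side"); cs=camw(fs)
q=lambda u,v,z:onz(c,(265+u/5.714-.4,140+v/5.714-.4),z)
a,b=q(33,260,192),q(775,251,192); print(a,b,(a+b)/2,np.linalg.norm(a-b),np.arctan2(a[1]-b[1],a[0]-b[0])-np.pi/2)
a,b=q(423,84,100),q(667,84,100); print("box rear",a,b,(a+b)/2,np.arctan2(a[1]-b[1],a[0]-b[0])-np.pi/2)
print("paddle tip ends",q(513,72,160),q(612,72,160))
cv2.imwrite("pics/s4.png",cv2.resize(fs["color"][120:345,280:580,::-1],(800,600),interpolation=cv2.INTER_CUBIC))
for n,cc in(("top",c),("side",cs)):
  for t,z in(("rod",325),("hook_tip",235)):
    for d in r.spot_point(t,n)[:1]: print(t,n,d["score"],onz(cc,d["at"],z))
E
python3 look.py w7
```

```text
[567.61160055 129.73607248 192.        ] [ 568.53476157 -170.79425205  192.        ] [568.07318106 -20.52908979 192.        ] 300.5317423955995 0.003071763628928803
box rear [663.48882813 -34.50203393 100.        ] [ 662.49720398 -144.40228538  100.        ] [662.99301606 -89.45215966 100.        ] -0.009022702121277204
paddle tip ends [652.58099191 -69.29162414 160.        ] [ 652.20155075 -111.26690236  160.        ]
rod top 0.87 [ 443.71537925 -285.42017422  325.        ]
hook_tip top 0.82 [ 592.65583945 -249.55020381  235.        ]
rod side 0.85 [ 449.3081695  -291.15241617  325.        ]
hook_tip side 0.79 [ 593.57957201 -262.23329721  235.        ]
16.525 [ 445.3 -292.7  307.2] [ 3.1410e+00 -1.3000e-03 -2.9132e+00] 0.2626075121840244
```

View pics/s4.png

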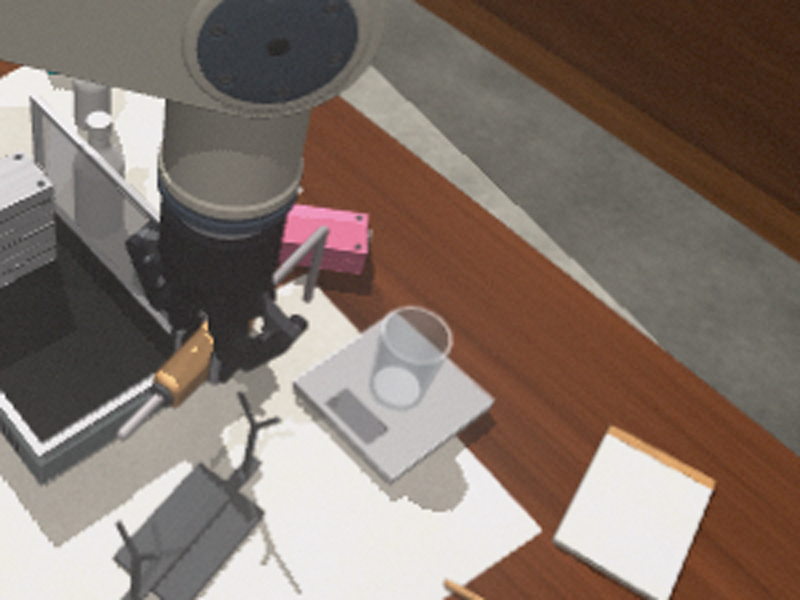

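View pics/w7.png

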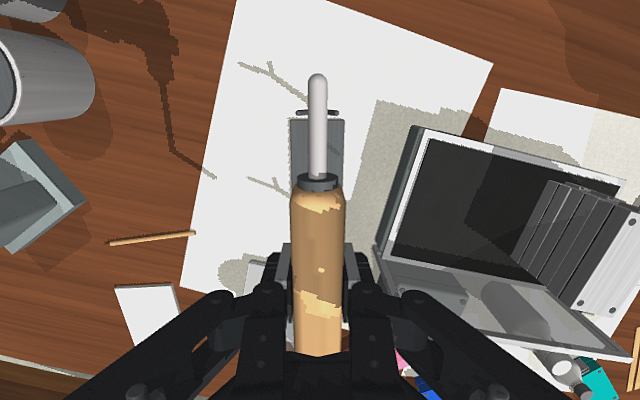

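```bash
python3 - <<'E'
from rig import r
from h import *
s=r.sense()
go(s,534,-91,307,np.pi)
E
```

```text
shift cm [-13.2   17.65   0.03] turn 13.1  rows>= 3.5265939887175914 1.2233808247924258
```

drive_tool --moves '[[0.9,[-2,3,0],2],[0.9,[-5,7,0],5],[0.9,[-8,11,0],8],[0.9,[-11,15,0],11],[0.9,[-13.2,17.6,0],13],[0.9,[-13.2,17.6,0],13],[0.9,[-13.2,17.6,0],13]]'

```text
clock: 17.45
eef_pos: [533.8, -91.8, 307.0]
tcp_rot: [-3.141, -0.002, -3.139]
contact_force: [0.4, -0.8, -2.0]
opening: 0.262
```

```bash
cat > sw.py <<'E'
from rig import r
from h import *
import sys
s=r.sense(); print(s["clock"],np.round(s["eef_pos"],1),np.round(s["tcp_rot"],3),np.round(s["contact_force"],1))
R_={}
for n in("top","side"):
  f=r.grab_frame(n); cc=camw(f)
  u,v=proj(cc,[[640,-91,150]])[0].astype(int)
  cv2.imwrite(f"pics/{sys.argv[1]}{n}.png",cv2.resize(f["color"][max(v-60,0):v+60,u-80:u+80,::-1],(800,600),interpolation=cv2.INTER_CUBIC))
  for t,z in(("hook_tip",s["eef_pos"][2]-72),("paddle_tip",160)):
    for d in r.spot_point(t,n)[:1]: print(t,n,round(d["score"],2),np.round(d["at"],1),np.round(onz(cc,d["at"],z),1))
E
python3 sw.py a
```

```text
17.45 [533.8 -91.8 307. ] [-3.141e+00 -2.000e-03 -3.139e+00] [ 0.4 -0.8 -2. ]
hook_tip side 0.73 [379.  171.7] [693.9 -94.1 235. ]
paddle_tip side 0.64 [366.1 193.8] [667.9 -84.8 160. ]
```

View pics/atop.png

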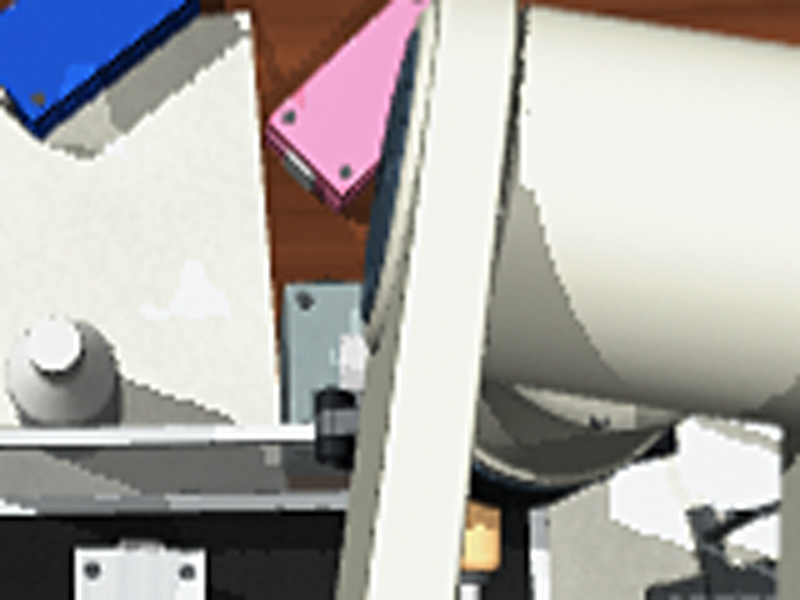

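View pics/aside.png

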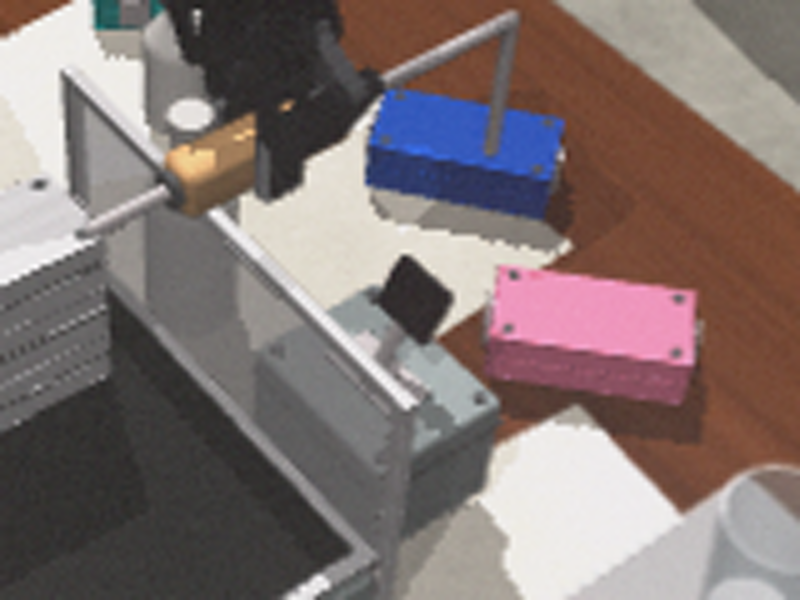

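```bash
cat > ov.py <<'E'
from rig import r
from h import *
import sys
X0,Y0,phi,ang=[float(v) for v in sys.argv[2:6]]
s=r.sense(); f=r.grab_frame("side"); c=camw(f)
im=cv2.resize(f["color"][:,:,::-1],None,fx=5,fy=5,interpolation=cv2.INTER_CUBIC)
def L(P,col,cl=1):
    p=np.round((proj(c,P)+.5)*5-.5).astype(int); cv2.polylines(im,[p],bool(cl),col,1)
ca,sa=np.cos(phi),np.sin(phi)
V=lambda P:[[X0+ca*x-sa*y,Y0+sa*x+ca*y,z] for x,y,z in P]
L(V([(113.5,-15,100),(201.5,-15,100),(201.5,-125,100),(113.5,-125,100)]),(0,255,0))
L(V([(99.5,-150,192),(108.5,-150,192),(108.5,150,192),(99.5,150,192)]),(0,255,255))
d=np.array([np.sin(ang),np.cos(ang)]); n=np.array([d[1],-d[0]])
for sg in(1,-1):
    P=[]
    for l,y in((28,-90),(62,-90),(62,-50),(28,-50)):
        q=d*l+n*sg*4.5; P.append((157+q[0],y,106+q[1]))
    L(V(P),(0,0,255))
T=tool(s); ax=-T[:3,0]; g=s["eef_pos"]+np.array([-1.,0,18])
b=g+ax*150; L([g-ax*92,g,b,b-[0,0,90]],(255,0,255),0)
u,v=(proj(c,[[620,-80,170]])[0]*5).astype(int)
cv2.imwrite(f"pics/{sys.argv[1]}.png",im[max(v-300,0):v+300,u-400:u+400])
print("hook tip",b-[0,0,90],s["contact_force"])
E
python3 ov.py o1 465 -21 0 0.5
```

```text
hook tip [682.82257579 -92.12345632 235.20742913] [ 0.62477965  0.35370036 -2.39881499]
```

View pics/o1.png

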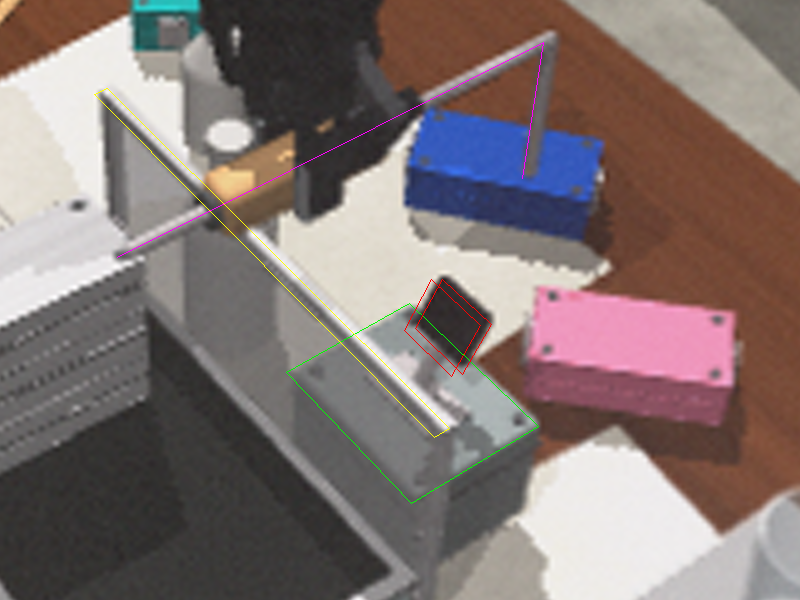

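drive_tool --moves '[[0.9,[0,0,4],0],[0.9,[0,0,7],0],[0.9,[0,0,9],0],[0.9,[0,0,10],0],[0.9,[0,0,10],0],[0.9,[0,0,10],0]]'

```text
clock: 18.55
eef_pos: [534.4, -92.3, 208.3]
tcp_rot: [-3.141, 0.0, -3.141]
contact_force: [0.4, 0.0, -2.3]
opening: 0.266
```

```bash
python3 ov.py o2 467 -21 0 0.5
```

```text
hook tip [683.40206604 -92.18414207 136.36138895] [ 0.42139955  0.00609191 -2.31665616]
```

View pics/o2.png

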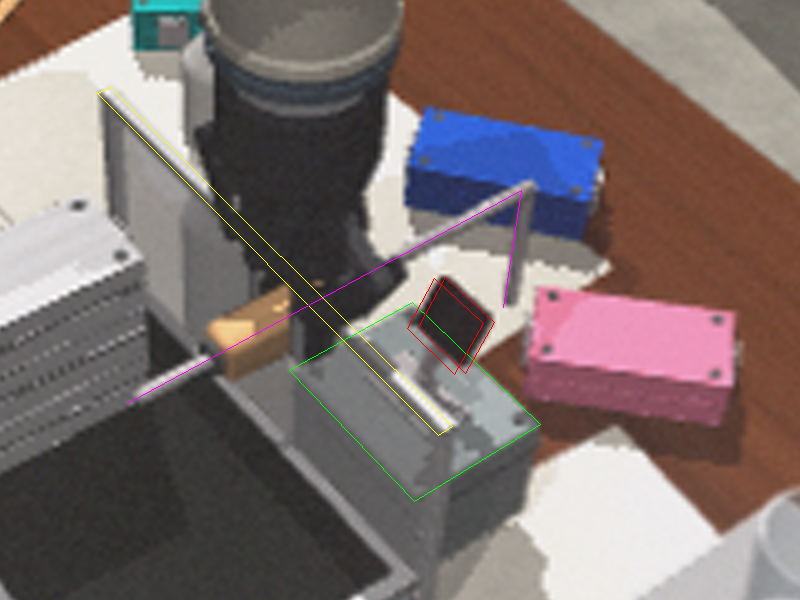

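The hook is behind and level with the paddle, so I'll pull toward the robot.

drive_tool --moves '[[0.9,[1,0,0],0],[0.9,[2,0,0],0],[0.9,[3,0,0],0],[0.9,[4,0,0],0],[0.9,[4.6,0,0],0],[0.9,[5.2,0,0],0],[0.9,[5.2,0,0],0]]'

```text
clock: 19.48
eef_pos: [481.4, -92.1, 208.0]
tcp_rot: [-3.142, -0.001, -3.141]
contact_force: [-0.9, -1.2, -2.9]
opening: 0.266
```

```bash
python3 ov.py o3 467 -21 0 -0.5
```

```text
hook tip [630.38632237 -92.07218087 135.83886709] [-0.91175577 -1.17075471 -2.94783727]
```

View pics/o3.png

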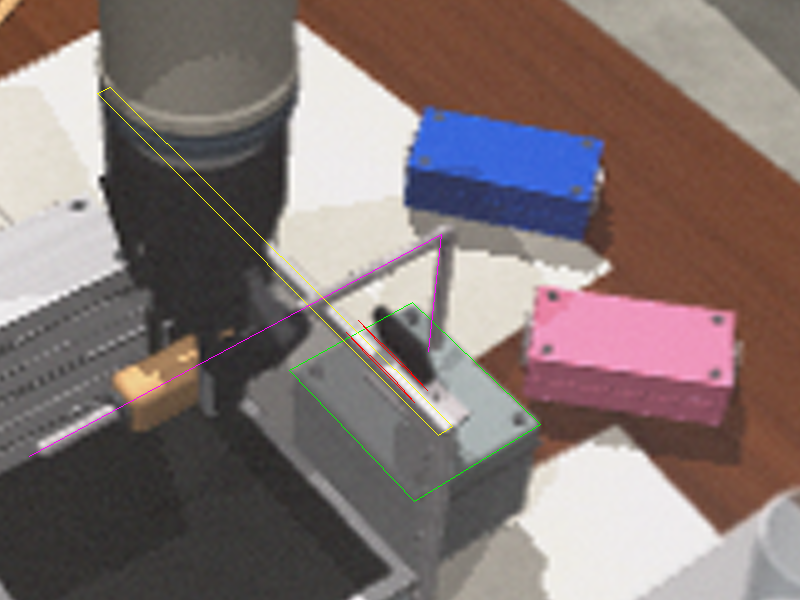

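drive_tool --moves '[[0.9,[0.5,0,0],0],[0.9,[1,0,0],0],[0.9,[1.5,0,0],0],[0.9,[2,0,0],0],[0.9,[2,0,0],0]]'

```text
clock: 20.15
eef_pos: [462.8, -92.4, 208.8]
tcp_rot: [-3.141, 0.002, -3.141]
contact_force: [2.6, -0.7, 0.6]
opening: 0.264
```

```bash
python3 ov.py o4 467 -21 0 -0.5
```

```text
hook tip [611.76155808 -92.33168045 137.18385226] [ 2.59672635 -0.66527035  0.56557983]
```

View pics/o4.png

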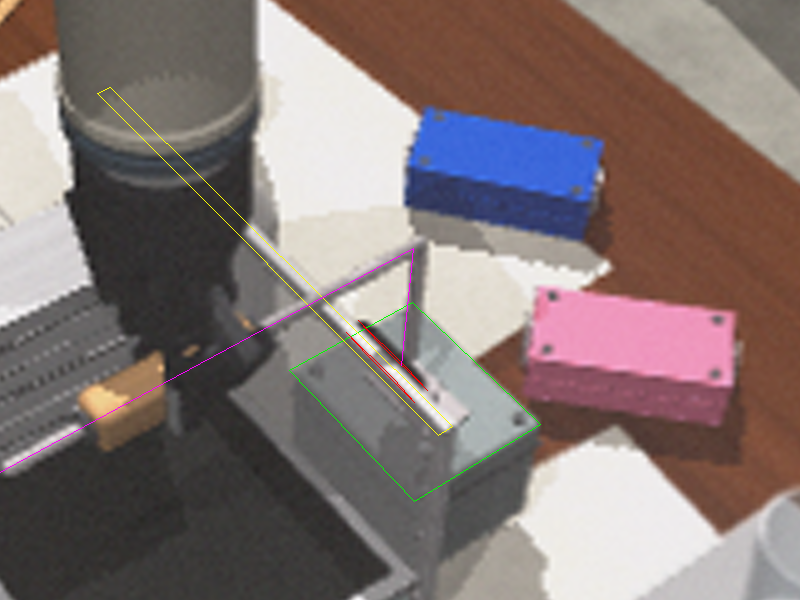

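The paddle now matches the "on" outline. I'll back off and lift straight up.

drive_tool --moves '[[0.9,[-1,0,0],0],[0.9,[-2,0,0],0],[0.9,[-2,0,0],0],[0.9,[-2,0,-4],0],[0.9,[-2,0,-8],0],[0.9,[-2,0,-11],0],[0.9,[-2,0,-11],0],[0.9,[-2,0,-11],0]]'

```text
clock: 21.2
eef_pos: [481.7, -92.2, 317.4]
tcp_rot: [-3.141, -0.0, -3.141]
contact_force: [0.1, -1.0, -3.1]
opening: 0.264
```

```bash
python3 ov.py o5 467 -21 0 -0.5; python3 - <<'E'
from rig import r
from h import *
s=r.sense();print(s["eef_pos"],s["tcp_rot"])
go(s,445.6,-293.1,315,-2.9132)
E
```

```text
hook tip [630.7317385  -92.11813416 245.3840731 ] [ 0.10471581 -0.95823143 -3.1170257 ]
[481.5821624  -92.12378277 317.12775219] [-3.14158537e+00 -8.32081257e-04 -3.14115501e+00]
shift cm [  3.61 -20.1    0.22] turn -13.1  rows>= 3.266927441485852 1.220641116615338
```

View pics/o5.png

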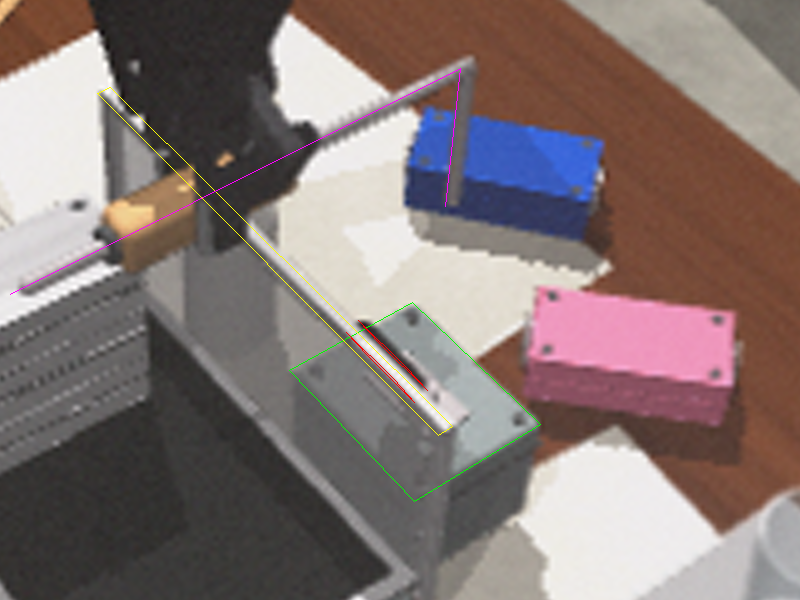

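The switch stays on and the rod hasn't slipped, since the overlay offset is the same as before. Returning to above the rest.

drive_tool --moves '[[0.9,[0.8,-4,0],-2.5],[0.9,[1.6,-9,0],-5.5],[0.9,[2.4,-14,0],-9],[0.9,[3.2,-18,0],-12],[0.9,[3.6,-20.1,0],-13.1],[0.9,[3.6,-20.1,0],-13.1],[0.9,[3.6,-20.1,0],-13.1]]'

```text
clock: 22.12
eef_pos: [445.4, -292.3, 316.1]
tcp_rot: [3.14, -0.002, -2.913]
contact_force: [-0.6, 0.5, -3.1]
opening: 0.262
```

```bash
python3 - <<'E'
from rig import r
from h import *
s=r.sense();print(s["eef_pos"],s["tcp_rot"])
go(s,445.6,-293.1,150,-2.9132)
go(s,445.6,-293.1,88.2,-2.9132)
E
```

```text
[ 445.35079753 -292.34026694  316.05912796] [ 3.13967788e+00 -2.01048158e-03 -2.91297156e+00]
shift cm [-0.04 -0.11 16.61] turn 0.0  rows>= 2.656976845592504 0.0012232282416820047
shift cm [-0.05 -0.12 22.79] turn 0.0  rows>= 3.645768492530374 0.0012232282416820047
```

drive_tool --moves '[[0.9,[0,-0.1,5],0],[0.9,[0,-0.1,10],0],[0.9,[0,-0.1,14],0],[0.9,[0,-0.1,16.5],0],[0.9,[0,-0.1,18],0],[0.9,[0,-0.1,18],0],[0.9,[0,-0.1,18],0]]'

```text
clock: 23.0
eef_pos: [445.9, -293.2, 137.1]
tcp_rot: [3.141, -0.001, -2.913]
contact_force: [0.3, 0.5, -1.6]
opening: 0.266
```

```bash
python3 look.py w8; python3 - <<'E'
from rig import r
from h import *
s=r.sense();print(s["eef_pos"],s["tcp_rot"])
go(s,445.6,-293.1,88.2,-2.9132)
f=r.grab_frame("side"); cv2.imwrite("pics/s5.png",cv2.resize(f["color"][200:370,290:460,::-1],(600,600),interpolation=cv2.INTER_CUBIC))
E
```

```text
23.0 [ 445.9 -293.2  137.1] [ 3.1408e+00 -9.0000e-04 -2.9127e+00] 0.2656502425590632
[ 445.92416421 -293.37791636  137.22943773] [ 3.14108687e+00 -6.26001445e-04 -2.91281802e+00]
shift cm [0.02 0.03 4.9 ] turn 0.0  rows>= 0.7845007517443076 0.002045428286399477
```

View pics/s5.png

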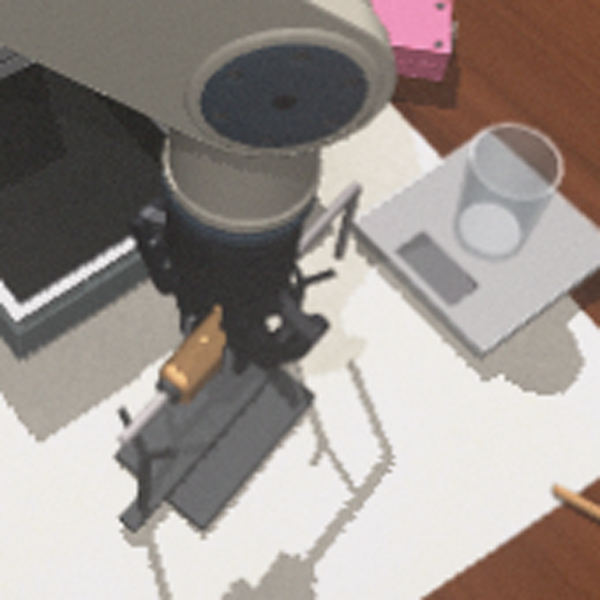

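The rod is in line above the forks, so I'll lower it.

drive_tool --moves '[[0.9,[0,0,2],0],[0.9,[0,0,3.5],0],[0.9,[0,0,4.3],0],[0.9,[0,0,4.7],0],[0.9,[0,0,4.9],0],[0.9,[0,0,4.9],0],[0.9,[0,0,4.9],0]]'

```text
clock: 23.98
eef_pos: [445.8, -293.0, 88.5]
tcp_rot: [3.141, -0.0, -2.913]
contact_force: [-1.9, 4.5, 2.8]
opening: 0.263
```

Same height and same fork-contact force as at pick-up. Releasing slowly, then retreating.

drive_tool --moves '[[0.7,[0,0,0.05],0],[0.6,[0,0,0.05],0],[0.4,[0,0,0.05],0],[0.2,[0,0,0],0],[0,[0,0,0],0],[0,[0,0,0],0],[0,[0,0,0],0]]' --grip_force 30

```text
clock: 24.85
eef_pos: [445.8, -293.0, 88.5]
tcp_rot: [3.141, -0.0, -2.913]
contact_force: [-0.1, 0.0, 0.3]
opening: 1.003
```

drive_tool --moves '[[0,[0,0,-3],0],[0,[0,0,-8],0],[0,[0,0,-13],0],[0,[0,0,-18],0],[0,[0,0,-20],0],[0,[0,0,-20],0],[0,[0,0,-20],0]]'

```text
clock: 25.72
eef_pos: [445.3, -292.8, 287.2]
tcp_rot: [3.139, -0.002, -2.913]
contact_force: [1.0, -0.3, -1.6]
opening: 1.0
```

```bash
python3 rod.py w9; python3 - <<'E'
from rig import r
from h import *
f=r.grab_frame("side"); cv2.imwrite("pics/s6.png",cv2.resize(f["color"][150:370,220:500,::-1],(760,597),interpolation=cv2.INTER_CUBIC))
s=r.sense();print(s["contact_force"],s["opening"])
E
python3 ov.py o6 467 -21 0 -0.5
```

```text
25.725 [ 445.3 -292.8  287.2] [ 3.1393e+00 -1.7000e-03 -2.9134e+00] 0.9999573752192853
rod 0.92 [319.3 173.3] [ 444.8 -290.5  106. ]
rest_seat 0.96 [316.4 172. ] [ 444. -294.  106.]
rest_seat 0.5 [485.1 207.4] [440.3 -91.2 106. ]
rest 0.82 [317.8 151.7] [ 440.5 -292.8    0. ]
[ 0.21092285 -0.28951926  0.56198767] 1.006686697233993
hook tip [ 590.98465184 -259.26349212  216.110312  ] [ 0.21092285 -0.28951926  0.56198767]
```

View pics/s6.png

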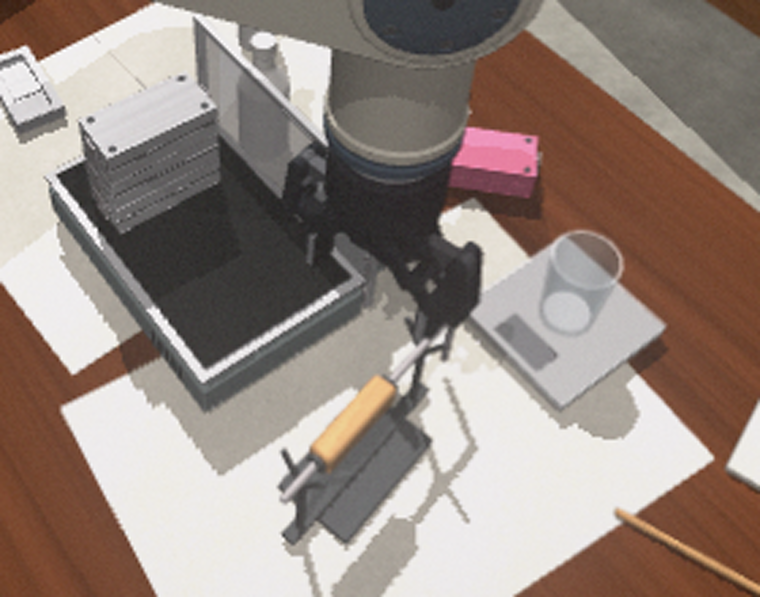

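View pics/w9.png

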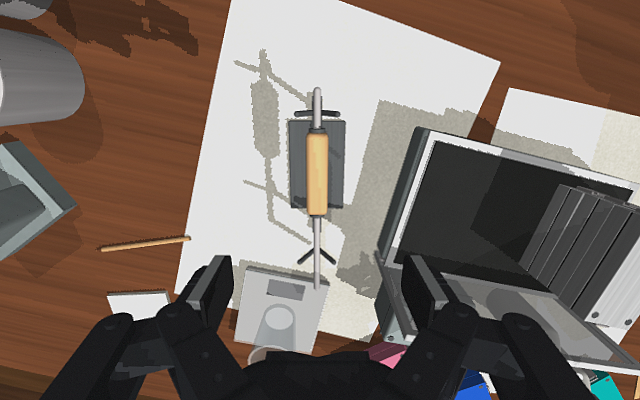

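View pics/o6.png

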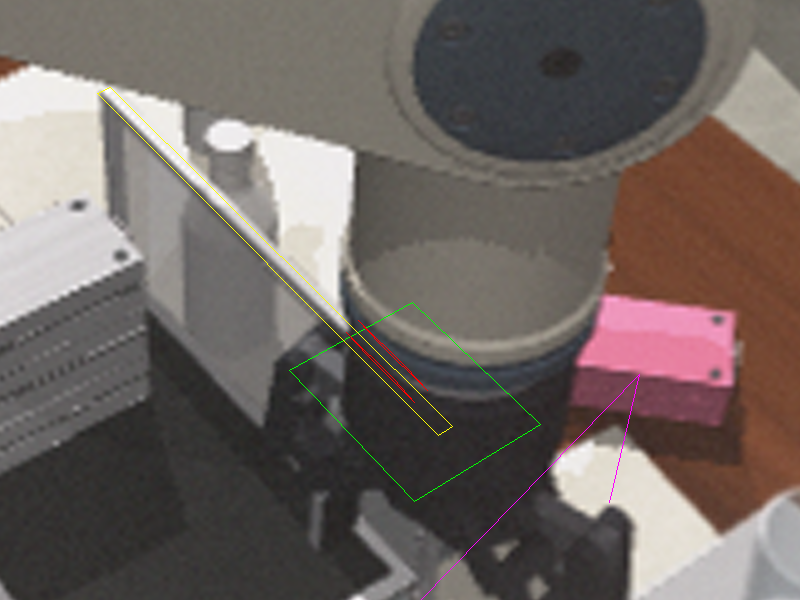

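```bash
python3 - <<'E'
from rig import r
import cv2
f=r.grab_frame("top"); cv2.imwrite("pics/tf.png",cv2.resize(f["color"][90:290,170:490,::-1],(800,500),interpolation=cv2.INTER_CUBIC))
E
```

```text
(no output)
```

View pics/tf.png

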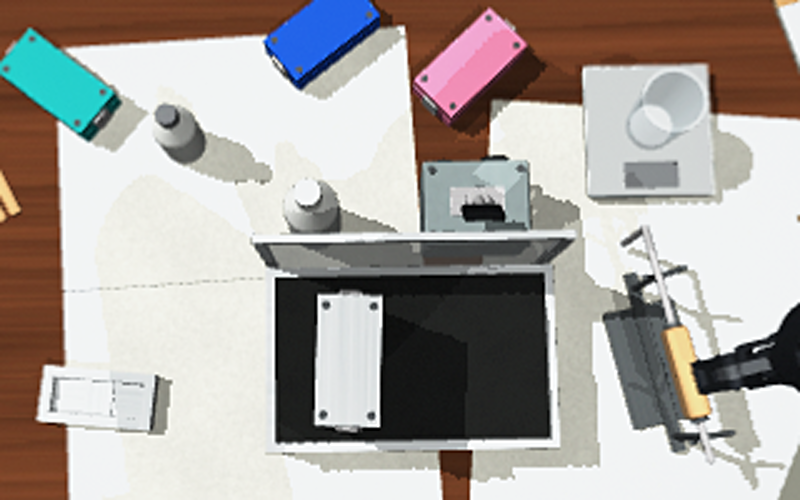

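The top view shows the paddle leaning toward the guard (on), the column square, the rod in its forks with the hook down, and the bystanders in place. Handing in.

```bash
python3 -c "
from rig import r
print(r.sign_off())"
```

```text
the job is handed in; nothing more can be done
None
```

The job is done and handed in at about 26 s of the 61 s allowed; the hand-in itself gives no verdict.

- **Mould:** I set the last mould down on the column and let it go. The wrist camera fit put it at (456.1, 41.2) mm, yaw -0.029. The mould below fits at (455.9, 41.1) mm, yaw -0.032, so they agree within about 1 mm.
- **Switch:** I gripped the rod by its handle, reached over the guard and pulled the paddle over. The side overlay matched the "on" position once the hook had backed off, and the last top picture shows the paddle leaning towards the guard.
- **Rod:** It lies back in both forks with the hook hanging down. The gripper let go at the same pose it picked up from, to within about 0.5 mm. The detector puts the handle about 3.6 mm from the seat in the last wrist picture.
- **Everything else:** The final pictures show nothing disturbed. The gripper is open about 200 mm above the rod, touching nothing.

**What disagreed:**
- The top and side cameras differed by 4–6 mm in x on the moulds, so I used the wrist camera there.
- I placed the switch to only about ±4 mm. The approach behind the paddle left about 20 mm of margin.

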